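# Stack the lid blanks in the squaring jig

### The arm

A 6-joint arm with a two-finger parallel gripper is mounted at the origin on the work surface. World frame = base frame: x ahead of the robot, y to its left, z up, the work surface at z = 0. Lengths are in m, angles in rad, forces in N, time in s.
With the tool pointing down it reaches from about 0.325 to 0.775 m from the base axis. Payload 9.3 kg.
Tool frame: the origin (TCP) lies midway between the tips of the shut fingers; the grasp point (between the pads) lies 19 mm behind it (ctrl.hold_point_z is the distance from the TCP to the grasp point, in m); z points along the fingers, y is the direction in which the jaws open and shut (so a half turn about z gives the same grasp; the last joint's range is limited). The gripper opens to 85 mm and grips with 20 to 120 N. Pads are 22 mm wide; open, the fingers measure 114 mm over their backs; the gripper's body (76 mm by 85 mm) begins 54 mm behind the grasp point. The pads swing forward as they close: fully open they stand 13 mm farther back than shut.
Start: joints at [1.034, 0.259, 0.021, 1.334, 0, 1.418], TCP at [0.206, 0.51, 0.231] pointing down, gripper open.
Joint ranges: [-3.04, 3.04], [-0.91, 1.82], [-1.04, 1.36], [-1.92, 1.95], [-1.52, 1.45], [-3.14, 3.14]. Speed limits (rad/s): [2.22, 2.22, 2.79, 3.14, 3.14, 3.14].

### API

Orientations are given as a rotation vector (axis times angle).
In Python, from station import readout, snapshot, job, ctrl gives the robot as it stands.
- The arm moves only by the tool servo_tool, never from a script. Its argument "deltas" is text: rows parted by semicolons, each of 4 numbers parted by spaces: the shift along the tool's x, y, z in cm, then the turn about the tool's z in degrees. A call has 1 to 20 rows; each row is the pose to reach, as a shift and turn from the pose measured when the call began, along the tool's axes at that moment; what a row does not reach only later rows make up. A row lasts 1/12 s, in which the tool goes at most 41.7 mm and 7.16 degrees, less where a joint would pass 70% of its speed; a pose out of reach is approached as far as the arm can. A call with a gripper value outside its range is refused whole. "grip" is the gripper's target within -1 to 1 (fully open at 1, half-way at 0, shut at -1), set as the call begins (left out, the last holds). The fingers move at their own pace and stop on an object; "squeeze" is the grip in N (left out, the last holds). Time passes only in rows, so rows that repeat a pose let the fingers close. It gives the time, the measured TCP pose, the force and the opening at its end, in the units of the state.
- readout.sense(): the state, without advancing time (a new reading comes with each control period).
- snapshot(name): name is "scene" or "top"; returns a dict with "image" (420x560x3 uint8, blue, green, red), "depth" (420x560 float32, m along the optical axis (not along the pixel's ray), 0 where there is no reading), "intrinsics" (3x3 intrinsics, pixels), "extrinsics" (4x4, takes a point from camera to world coordinates). Camera axes: x right, y down, z forward; pixel columns grow to the right and rows downward; lengths in m; the calibration is good to about 2 mm. A picture is of the moment at which its call begins.
- job.finish_job(): hands the job in, once; it reports no verdict.
The state is a dict: "clock": time; "joint_positions": joint angles; "qvel": joint speeds; "joint_efforts": joint torques, N m; "tcp_pos": TCP position; "tool_rot": TCP orientation; "contact_force": force on the tool from outside, world axes, zero at the start; "wrist_torque": the same for the moment, N m; "opening": finger opening in m.
Only numpy, scipy, OpenCV 4.12 (cv2) and the standard library are available. Lean on these libraries where they do the work, as an engineer would, in place of code of your own. Each camera call takes 0.05 s, during which the arm holds its last target. There are 200 camera calls.

### The job

Stack the three wooden box-lid blanks into one square pile in the squaring jig: dark one at the bottom, red one in the middle, pale one on top, lying lengthwise along the fence. Square the finished pile up so that every blank is snug against the fence and pushed along it until you feel it come up against the blue stop, with all edges flush. Lay the blanks down gently without dropping them or tipping them up, push no harder on the jig than about 20 N, and leave everything else on the bench where it is.

Things in the scene. Friction and masses are not known exactly. Their poses are not given: they have to be found in the camera images.
- blank_dark: very dark brown wooden box-lid blank: a flat rigid board 130 (x) x 66 (y) x 14 (z) mm with a thin inlaid line round its upper face, about 0.09 kg (0.06 to 0.13), at first flat on the bench. Origin: centre of its underside; z up, x along its length. Either way round (half turn about z) is the same.
- blank_red: dark red wooden box-lid blank: a flat rigid board 130 (x) x 66 (y) x 14 (z) mm with a thin inlaid line round its upper face, about 0.09 kg (0.06 to 0.13), at first flat on the bench. Origin: centre of its underside; z up, x along its length. Either way round (half turn about z) is the same.
- blank_pale: pale yellow wooden box-lid blank: a flat rigid board 130 (x) x 66 (y) x 14 (z) mm with a thin inlaid line round its upper face, about 0.09 kg (0.06 to 0.13), at first flat on the bench. Origin: centre of its underside; z up, x along its length. Either way round (half turn about z) is the same.
- jig: squaring jig fixed to the bench: a straight aluminium fence 35 mm thick, 46 mm high (63 with the stop's clamp knob). Inner face: plane y = 0 from x = -220 to +50 mm; origin on it at bench height, z up. The pile goes at y < 0 with 130 mm edges along the fence: a blank against it has its origin at y = -33 mm. A blank or the pile of three slides under less than 5 N
- stop_rail: dark rail on top of the fence, same origin and axes as the jig. It carries the blue stop, a rigid block 24 (x) x 74 (y) x 46 (z) mm standing out from the fence to y = -74 mm, clamped so that it does not give. Its face to -x stands anywhere from x = 0 to x = -45 mm; this is not reported: find it by touch or sight. A home blank's origin is 65 mm short of it
- tape: bystander, leave it where it is: yellow tape measure, 62 x 34 x 40 mm high; origin: under its middle
- sandblock: bystander, leave it where it is: cork sanding block with red underside, 80 x 45 x 28 mm high; origin: under its middle
- chisel: bystander, leave it where it is: chisel with a pale wooden handle, 200 mm long, lying along its x axis, origin within its length
- mallet: bystander, leave it where it is: wooden hammer-shaped mallet, lying along its x axis, origin within its length
- cup: bystander, leave it where it is: blue cup, 85 mm tall, 76 mm across; origin: under its middle
Mind the look-alikes: they are no part of the job. Of the things that look like the blank_pale, take the one that is farthest to the robot's left at the start.

How it is judged:
On the way:
1. the complete pile, flush all round and snug against the fence, has come up against the stop (a blank touches it with over 0.1 N) (y of blank_dark in the frame of jig between -0.0345 and -0.032 m and angle between the x axis of each of blank_dark, blank_red, blank_pale and the x axis of jig, either way round below 0.025 rad and y of blank_red in the frame of jig between -0.0345 and -0.032 m and y of blank_pale in the frame of jig between -0.0345 and -0.032 m and horizontal distance between blank_dark and blank_red below 0.002 m and horizontal distance between each of blank_red, blank_dark and blank_pale below 0.002 m and z of blank_dark in the frame of jig between -0.003 and 0.003 m and z of blank_red in the frame of jig between 0.011 and 0.017 m and z of blank_pale in the frame of jig between 0.025 and 0.031 m and (contact force between stop_rail and blank_dark above 0.1 N or contact force between stop_rail and blank_red above 0.1 N or contact force between stop_rail and blank_pale above 0.1 N)), for 0.1 s.
At the end, for the whole second after the job is handed in: The three blanks lie at rest, flat, in one pile in the jig before the stop: dark at the bottom, then red, pale on top (3 mm in height); each within 1.5 mm of touching the fence and parallel to it (0.025 rad), centres within 2 mm of one another from above, between 64 and 112 mm short of x = 0 (y of blank_dark in the frame of jig between -0.0345 and -0.032 m and angle between the x axis of each of blank_dark, blank_red, blank_pale and the x axis of jig, either way round below 0.025 rad and y of blank_red in the frame of jig between -0.0345 and -0.032 m and y of blank_pale in the frame of jig between -0.0345 and -0.032 m and horizontal distance between blank_dark and blank_red below 0.002 m and horizontal distance between each of blank_red, blank_dark and blank_pale below 0.002 m and z of blank_dark in the frame of jig between -0.003 and 0.003 m and z of blank_red in the frame of jig between 0.011 and 0.017 m and z of blank_pale in the frame of jig between 0.025 and 0.031 m and x of blank_dark in the frame of jig between -0.112 and -0.064 m and linear speed of each of blank_dark, blank_red, blank_pale below 0.01 m/s and angle between each of blank_dark, blank_red, blank_pale's own z axis and vertical below 0.05 rad and x of blank_red in the frame of jig between -0.112 and -0.064 m and x of blank_pale in the frame of jig between -0.112 and -0.064 m).
It fails at once if the fence or the stop is shoved (it bears over 25 N while the fingers push with over 20 N) (contact force between jig and anything else above 25 N and contact force between the fingers and anything else above 20 N).
It fails at once if a blank is tipped up by more than 35 degrees (angle between any of blank_dark, blank_red, blank_pale's own z axis and vertical above 0.61 rad).
It fails at once if a blank is dropped (moves faster than 0.45 m/s while no finger touches it) ((linear speed of blank_dark above 0.45 m/s and contact force between the fingers and blank_dark below 0.01 N) or (linear speed of blank_red above 0.45 m/s and contact force between the fingers and blank_red below 0.01 N) or (linear speed of blank_pale above 0.45 m/s and contact force between the fingers and blank_pale below 0.01 N)).
It fails at once if a bystander is moved by more than 25 mm (distance of any of tape, sandblock, chisel, mallet, cup from where it was at the start of the episode above 0.025 m).
It also fails if it takes over 72 s, if anything falls off the work surface, if the arm or the gripper's body presses on something with over 40 N, if the wrist force passes 120 N, or if a joint passes its speed limit or range.

## Working session

There is one attempt and no reset: what is moved stays moved. The work goes in short steps, Python scripts to look and compute and a tool call to move; the robot and the scene stay as the last step left them, time stands still between calls to the robot, and variables do not carry over. Pictures are saved under pics/ and viewed, about 8 in all and at most 12, crops included, and the job is handed in when it is done.

Besides the shell and the picture viewer there is one more tool, called by a JSON object that holds its "name" and its "arguments". servo_tool: Moves the arm, as the interface text tells. Its arguments: {"type":"object","properties":{"deltas":{"type":"string"},"grip":{"type":"number"},"squeeze":{"type":"number"}},"required":["deltas"]}

```bash
ls; mkdir -p pics; python3 - <<'E'
from station import readout, snapshot, job, ctrl
import cv2,numpy as np,pickle
s=readout.sense(); print(s, ctrl.hold_point_z)
d={n:snapshot(n) for n in("top","scene")}
pickle.dump(d,open('s0.pkl','wb'))
for n in d:
    cv2.imwrite(f'pics/{n}0.png',d[n]["image"]); print(n,d[n]["intrinsics"],d[n]["extrinsics"])
E
```

```text
pics
{'clock': 0.0, 'joint_positions': array([ 1.03440877e+00,  2.59236229e-01,  2.07664484e-02,  1.33370000e+00,
       -2.79552183e-05,  1.41822056e+00]), 'qvel': array([-1.15076526e-03,  5.87689939e-04, -1.02815423e-03, -1.86239296e-04,
       -3.96983319e-07,  7.59254152e-05]), 'joint_efforts': array([-1.43343273e-04, -5.55646598e+01,  3.44529462e+01,  1.38581017e-02,
       -2.38999055e-04, -2.34962368e-05]), 'tcp_pos': array([0.20580922, 0.50974514, 0.23064409]), 'tool_rot': array([-5.99112837e-01, -3.08349076e+00,  2.04520932e-03]), 'contact_force': array([ 0.81536844,  0.32867558, -0.15166017]), 'wrist_torque': array([-0.0578488 , -0.08897874,  0.03615656]), 'opening': 0.08524163386409961} 0.0187
top [[546.99193232   0.         271.50934986]
 [  0.         546.99193232 207.73227338]
 [  0.           0.           1.        ]] [[-0.01005086 -0.98225972  0.18725602  0.16940876]
 [-0.99980552  0.01304921  0.01478621 -0.04978343]
 [-0.01696744 -0.18707099 -0.98219985  1.78231727]
 [ 0.          0.          0.          1.        ]]
scene [[426.3987325    0.         276.74352385]
 [  0.         426.3987325  209.26668951]
 [  0.           0.           1.        ]] [[ 0.32933741  0.64678393 -0.68790073  1.33852044]
 [ 0.9440162  -0.21070107  0.25384735 -0.32342181]
 [ 0.01924297 -0.73299086 -0.67996625  0.84297898]
 [ 0.          0.          0.          1.        ]]
```

View pics/top0.png

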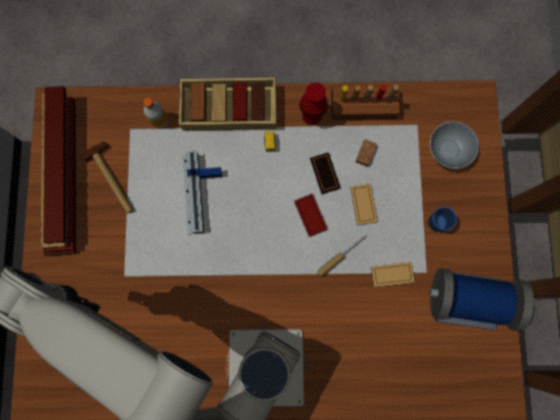

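View pics/scene0.png

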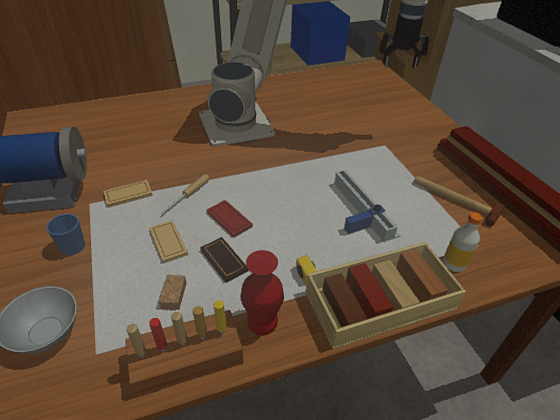

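The top view shows blank_dark at (325,173), blank_red at (311,215), fence (188,152)–(195,232) and the stop at (205,172).
Could be taken for the pale blank: the board at (364,204), the board at (392,274) and the pale stick in the crate at (218,100). Red/dark look-alikes are the crate sticks at (240,100) and (258,100). Of the inlaid pale boards, the one farthest to the robot's left (image left) is (364,204). I'll check it in a crop.

```bash
cat > h.py <<'E'
import numpy as np, cv2, pickle
from scipy.spatial.transform import Rotation as R
def ray(s,uv,z):
    K,T=s["intrinsics"],s["extrinsics"]; uv=np.atleast_2d(uv).astype(float)
    d=np.c_[(uv-K[:2,2])/[K[0,0],K[1,1]],np.ones(len(uv))]@T[:3,:3].T
    return T[:3,3]+d*((z-T[2,3])/d[:,2])[:,None]
def proj(s,p):
    T=np.linalg.inv(s["extrinsics"]); q=np.atleast_2d(p)@T[:3,:3].T+T[:3,3]
    q=q@s["intrinsics"].T; return q[:,:2]/q[:,2:]
def cloud(s):
    h,w=s["depth"].shape; u,v=np.meshgrid(np.arange(w),np.arange(h)); K,T=s["intrinsics"],s["extrinsics"]; d=s["depth"]
    p=np.stack([(u-K[0,2])/K[0,0]*d,(v-K[1,2])/K[1,1]*d,d],-1)
    return p@T[:3,:3].T+T[:3,3]
def blank(s,mask,z):
    """biggest contour in mask -> world centre, long-axis angle, sizes"""
    c=max(cv2.findContours(mask.astype(np.uint8),cv2.RETR_EXTERNAL,cv2.CHAIN_APPROX_NONE)[0],key=cv2.contourArea)
    w=ray(s,c[:,0],z)[:,:2]
    (cx,cy),(a,b),t=cv2.minAreaRect((w*1000).astype(np.float32))
    if a<b:a,b,t=b,a,t+90
    t=(t+90)%180-90
    return cx,cy,t,a,b
E
python3 - <<'E'
from h import *
d=pickle.load(open('s0.pkl','rb')); s=d["top"]; im=s["image"]
cv2.imwrite('pics/crop0.png',cv2.resize(im[60:300,140:440],None,fx=2.6,fy=2.4,interpolation=cv2.INTER_CUBIC))
P=cloud(s)
for n,(u,v) in dict(dark=(325,173),red=(311,215),pale=(364,204),pale2=(392,274),crate=(218,100),cloth=(270,190),cup=(443,220),tape=(269,141),sand=(367,152),chisel=(331,264),mallet=(115,180)).items():
    print(n,im[v,u],P[v,u].round(3))
m={}
hsv=cv2.cvtColor(im,cv2.COLOR_BGR2HSV)
for n,(u,v) in dict(dark=(325,173),red=(311,215),pale=(364,204)).items():
    bgr=im.astype(int)
    white=(hsv[...,1]<60)&(hsv[...,2]>90)
    mm=~white; roi=np.zeros_like(mm); roi[v-28:v+29,u-22:u+23]=1
    mm=cv2.morphologyEx((mm&roi).astype(np.uint8),cv2.MORPH_OPEN,np.ones((3,3)))
    print(n,np.round(blank(s,mm,0.014),1))
# fence top points
f=(P[...,2]>0.035)&(P[...,2]<0.055); roi=np.zeros_like(f); roi[140:240,175:235]=1
f&=roi
v,u=np.nonzero(f)
print(P[f].min(0),P[f].max(0), np.median(P[f],0))
for y in range(144,240,6): 
    r=P[y,175:235]; k=(r[:,2]>.03)
    if k.any(): print(y, r[k][0].round(3), r[k][-1].round(3))
E
```

```text
dark [13 12 23] [ 0.623 -0.203  0.01 ]
red [16 20 90] [ 0.478 -0.151  0.03 ]
pale [ 71 120 148] [ 0.515 -0.328  0.011]
pale2 [ 69 115 145] [ 0.285 -0.406  0.021]
crate [ 63 106 130] [0.868 0.152 0.055]
cloth [147 150 149] [ 0.569 -0.019  0.004]
cup [109  73  44] [ 0.46  -0.585  0.003]
tape [ 25 136 164] [ 0.727 -0.018  0.041]
sand [ 49  78 111] [ 0.688 -0.342  0.027]
chisel [ 56  92 117] [ 0.318 -0.212  0.028]
mallet [20 39 52] [0.608 0.499 0.014]
dark [ 622.  -201.6   16.4  132.5   68.6]
red [ 482.1 -150.3   21.4  130.4   66.9]
pale [ 515.9 -325.3    7.7  130.8   68.1]
[0.42575562 0.14341278 0.03509088] [0.69675333 0.25835579 0.05495298] [0.57885351 0.22339744 0.04624821]
156 [0.678 0.253 0.047] [ 0.169 -0.05   1.782]
162 [0.657 0.253 0.049] [0.66  0.219 0.034]
168 [0.637 0.25  0.045] [0.637 0.145 0.041]
174 [0.614 0.25  0.057] [0.619 0.146 0.031]
180 [0.596 0.248 0.048] [ 0.169 -0.05   1.782]
186 [0.576 0.245 0.045] [0.578 0.214 0.036]
192 [0.557 0.246 0.04 ] [0.558 0.21  0.035]
198 [0.538 0.242 0.039] [0.537 0.21  0.038]
204 [0.515 0.239 0.053] [0.516 0.208 0.047]
210 [0.497 0.241 0.041] [0.498 0.206 0.035]
216 [0.476 0.236 0.051] [0.476 0.204 0.047]
222 [0.457 0.236 0.049] [0.457 0.204 0.046]
228 [0.438 0.233 0.043] [0.438 0.201 0.041]
234 [ 0.169 -0.05   1.782] [ 0.169 -0.05   1.782]
```

View pics/crop0.png

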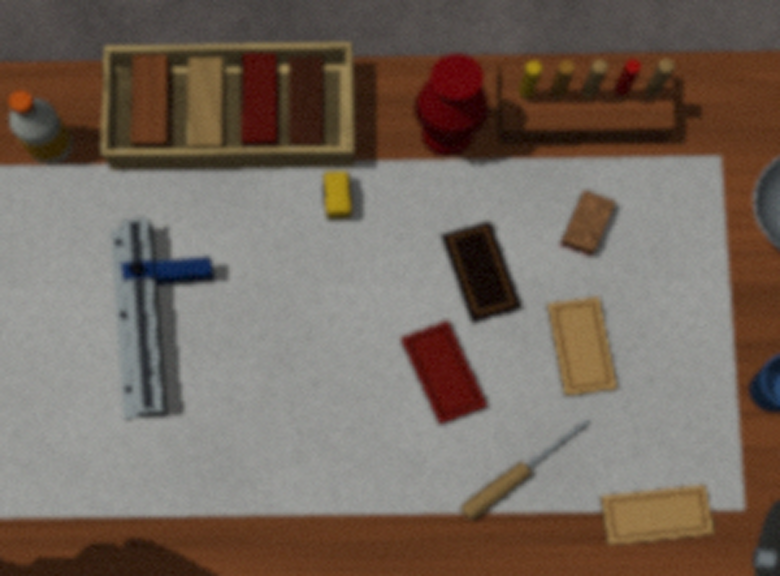

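The crop confirms it: an inlaid pale board at crop (582,346), i.e. full (364,204). The other inlaid pale board, at (655,515), lies further right, and the crate sticks are plain. Next I'll locate the jig and work out the move numbers.

```bash
cat >> h.py <<'E'
def yaw(s):
    X=R.from_rotvec(s["tool_rot"]).as_matrix()[:,0]; return np.degrees(np.arctan2(X[1],X[0]))
def plan(x,y,z,t,sym=180):
    """shift (cm, tool axes) and turn (deg) to put TCP at x,y,z (m) with tool x at world yaw t (mod sym)"""
    from station import readout
    s=readout.sense(); M=R.from_rotvec(s["tool_rot"]).as_matrix()
    d=M.T@(np.array([x,y,z])-s["tcp_pos"])*100
    cur=yaw(s); dt=(t-cur+sym/2)%sym-sym/2
    q6=s["joint_positions"][5]; dq1=np.arctan2(y,x)-s["joint_positions"][0]
    print("tcp",s["tcp_pos"].round(4),"yaw %.1f"%cur,"F",s["contact_force"].round(1),"clk",round(s["clock"],2),"open",round(s["opening"],4),"-> shift",d.round(2),"turn %.1f"%-dt,"q1 %.2f q6 %.2f dq1 %.2f"%(s["joint_positions"][0],q6,dq1))
JIG=dict(o=None)
E
python3 - <<'E'
from h import *
d=pickle.load(open('s0.pkl','rb'))
s=d["top"]; P=cloud(s); hsv=cv2.cvtColor(s["image"],cv2.COLOR_BGR2HSV)
L=[];Rr=[]
for v in range(186,232):
    r=P[v,175:235,2]; k=np.nonzero((r>.025)&(r<.07))[0]
    if len(k): L.append((174.5+k[0],v)); Rr.append((175.5+k[-1],v))
for e in(L,Rr):
    w=ray(s,e,.046)[:,:2].astype(np.float32); vx,vy,x0,y0=cv2.fitLine(w,cv2.DIST_HUBER,0,1e-3,1e-3).ravel()
    if vx<0: vx,vy=-vx,-vy
    print("edge yaw",np.degrees(np.arctan2(vy,vx)),"y at x=.5:",y0+(.5-x0)*vy/vx, len(e))
for n in d:
    s=d[n];hsv=cv2.cvtColor(s["image"],cv2.COLOR_BGR2HSV)
    m=(cv2.inRange(hsv,(100,110,30),(130,255,255))).astype(np.uint8)
    roi=np.zeros_like(m); 
    if n=="top": roi[155:190,180:235]=1
    else: roi[190:245,330:400]=1
    c=max(cv2.findContours(m*roi,0,cv2.CHAIN_APPROX_NONE)[0],key=cv2.contourArea)
    print(n,cv2.boundingRect(c)); w=ray(s,c[:,0],.046); print(cv2.boxPoints(cv2.minAreaRect((w[:,:2]*1000).astype(np.float32))).round(0).tolist())
plan(.622,-.2016,.1,16.4)
plan(.55,.15,.1,5)
E
```

```text
edge yaw 4.8060775 y at x=.5: 0.24115777 46
edge yaw 4.8369474 y at x=.5: 0.20343865 46
top (187, 168, 35, 10)
[[604.0, 252.0], [608.0, 140.0], [637.0, 142.0], [632.0, 253.0]]
scene (347, 212, 26, 11)
[[616.0, 210.0], [621.0, 141.0], [642.0, 142.0], [638.0, 212.0]]
tcp [0.2058 0.5098 0.2307] yaw 158.0 F [ 1.2 -0.  -0.2] clk 0.1 open 0.0854 -> shift [-65.23 -50.36  13.12] turn -38.4 q1 1.03 q6 1.42 dq1 -1.35
tcp [0.2058 0.5098 0.2307] yaw 158.0 F [ 1.2 -0.  -0.2] clk 0.1 open 0.0854 -> shift [-45.39 -20.45  13.09] turn -27.0 q1 1.03 q6 1.42 dq1 -0.77
```

{"name": "servo_tool", "arguments": {"deltas": "-65.2 -50.4 9 -38.4;-65.2 -50.4 11 -38.4;-65.2 -50.4 11 -38.4;-65.2 -50.4 11 -38.4;-65.2 -50.4 11 -38.4;-65.2 -50.4 11 -38.4;-65.2 -50.4 11 -38.4;-65.2 -50.4 11 -38.4;-65.2 -50.4 11 -38.4;-65.2 -50.4 11 -38.4;-65.2 -50.4 11 -38.4;-65.2 -50.4 11 -38.4;-65.2 -50.4 11 -38.4;-65.2 -50.4 11 -38.4;-65.2 -50.4 11 -38.4;-65.2 -50.4 11 -38.4;-65.2 -50.4 11 -38.4;-65.2 -50.4 11 -38.4;-65.2 -50.4 11 -38.4;-65.2 -50.4 11 -38.4", "grip": 1}}

```text
clock: 1.77
tcp_pos: [0.6107, -0.1843, 0.1235]
tool_rot: [0.448, -3.108, 0.001]
contact_force: [0.7, 0.1, 0.6]
opening: 0.0853
```

```bash
python3 - <<'E'
from h import *
plan(.622,-.2016,-.005,16.4)
E
```

```text
tcp [ 0.6107 -0.1843  0.1235] yaw -163.6 F [0.7 0.1 0.6] clk 1.77 open 0.0853 -> shift [-0.61 -1.98 12.85] turn -0.0 q1 -0.42 q6 -0.71 dq1 0.11
```

{"name": "servo_tool", "arguments": {"deltas": "-0.6 -2 3 0;-0.6 -2 6 0;-0.6 -2 9 0;-0.6 -2 10.5 0;-0.6 -2 11.5 0;-0.6 -2 12.2 0;-0.6 -2 12.6 0;-0.6 -2 12.7 0;-0.6 -2 12.7 0;-0.6 -2 12.7 0"}}

```text
clock: 2.6
tcp_pos: [0.6225, -0.202, -0.0024]
tool_rot: [-0.448, 3.109, -0.002]
contact_force: [-0.5, -0.1, -0.4]
opening: 0.0857
```

{"name": "servo_tool", "arguments": {"deltas": "0 0 0 0;0 0 0 0;0 0 0 0;0 0 0 0;0 0 0 0;0 0 0 0", "grip": -1, "squeeze": 25}}

```text
clock: 3.1
tcp_pos: [0.6231, -0.2022, -0.0011]
tool_rot: [-0.448, 3.108, -0.004]
contact_force: [-0.6, 0.4, 5.6]
opening: 0.0652
```

{"name": "servo_tool", "arguments": {"deltas": "0 0 -0.1 0;0 0 -0.3 0;0 0 -0.8 0;0 0 -2 0;0 0 -4 0;0 0 -6 0;0 0 -8 0;0 0 -10 0;0 0 -10 0;0 0 -10 0"}}

```text
clock: 3.93
tcp_pos: [0.6234, -0.2022, 0.1]
tool_rot: [-0.448, 3.106, -0.006]
contact_force: [0.6, -0.2, -1.3]
opening: 0.0654
```

```bash
python3 - <<'E'
from h import *
from station import snapshot,readout
u=np.array([.9965,.0840]); n=np.array([-.0840,.9965])
# fence point at x=.5 y=.2048 ; stop -x face near x=.615,y=.2
f=np.array([.5,.2048]); st=np.array([.615,.2])
s=(st-f)@u; O=f+u*s   # stop corner on fence line
print("corner",O)
c=O-u*(65+30)/1000-n*.066
print("pile place",c)
plan(*c,.10,4.82)
d={k:snapshot(k) for k in("top","scene")}; pickle.dump(d,open('s1.pkl','wb'))
a=d["scene"]["image"][100:320,60:360]; b=d["top"]["image"][90:310,180:480]
cv2.imwrite('pics/lift1.png',cv2.resize(np.hstack([a,b]),None,fx=1.33,fy=1.33))
E
```

```text
corner [0.61379462 0.21439232]
pile place [0.52467112 0.14064332]
tcp [ 0.6234 -0.2022  0.1   ] yaw -163.6 F [ 0.6 -0.2 -1.3] clk 3.93 open 0.0654 -> shift [-0.21 35.68 -0.15] turn 11.6 q1 -0.44 q6 -0.73 dq1 0.70
```

View pics/lift1.png

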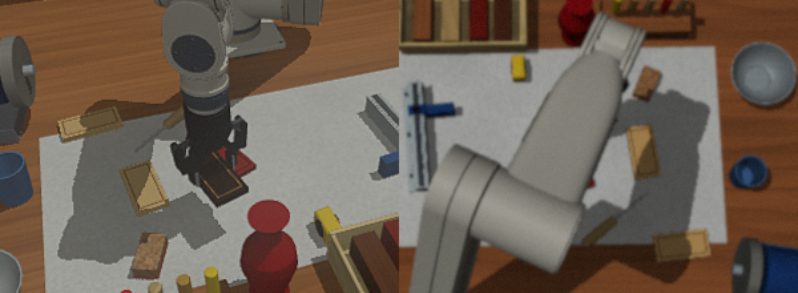

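Lift picture: the dark blank hangs level in the jaws (left half, near (220,178)); red and both pale boards are undisturbed. Carrying it to the jig.

{"name": "servo_tool", "arguments": {"deltas": "-0.2 3 0 2;-0.2 6 0 4;-0.2 10 0 6;-0.2 14 0 8;-0.2 18 0 10;-0.2 22 0 11.6;-0.2 26 0 11.6;-0.2 30 0 11.6;-0.2 33 2 11.6;-0.2 35 4 11.6;-0.2 35.7 6 11.6;-0.2 35.7 7.5 11.6;-0.2 35.7 8 11.6;-0.2 35.7 8 11.6;-0.2 35.7 8 11.6;-0.2 35.7 8 11.6"}}

```text
clock: 5.37
tcp_pos: [0.5241, 0.1408, 0.0179]
tool_rot: [-0.131, 3.137, -0.003]
contact_force: [0.8, -0.1, -1.0]
opening: 0.0652
```

```bash
python3 - <<'E'
from h import *
plan(.5247,.1406,-.001,4.82)
E
```

```text
tcp [0.5241 0.1408 0.0179] yaw -175.2 F [ 0.8 -0.1 -1. ] clk 5.37 open 0.0652 -> shift [-0.05 -0.02  1.89] turn -0.1 q1 0.11 q6 0.03 dq1 0.15
```

Lower gently, then open.

{"name": "servo_tool", "arguments": {"deltas": "0 0 0.7 0;0 0 1.2 0;0 0 1.6 0;0 0 1.8 0;0 0 1.9 0;0 0 1.9 0"}}

```text
clock: 5.87
tcp_pos: [0.5241, 0.1406, -0.0011]
tool_rot: [-0.13, 3.137, -0.003]
contact_force: [0.5, 0.4, -0.8]
opening: 0.065
```

{"name": "servo_tool", "arguments": {"deltas": "0 0 0 0;0 0 0 0;0 0 0 0;0 0 -1 0;0 0 -4 0;0 0 -8 0;0 0 -10 0;0 0 -10 0;0 0 -10 0", "grip": 1}}

```text
clock: 6.62
tcp_pos: [0.5247, 0.1409, 0.1009]
tool_rot: [-0.13, 3.134, -0.002]
contact_force: [0.7, 0.0, -1.4]
opening: 0.0852
```

```bash
python3 - <<'E'
from h import *
from station import snapshot
# refine red/pale with both initial images
d=pickle.load(open('s0.pkl','rb'))
for n,pts in dict(top=dict(red=(311,215),pale=(364,204)),scene=dict(red=(229,217),pale=(168,241))).items():
    s=d[n]; hsv=cv2.cvtColor(s["image"],cv2.COLOR_BGR2HSV)
    for k,(u,v) in pts.items():
        m=((hsv[...,1]>75)&(hsv[...,2]>40)).astype(np.uint8); roi=np.zeros_like(m); roi[v-28:v+29,u-26:u+27]=1
        m=cv2.morphologyEx(m*roi,cv2.MORPH_CLOSE,np.ones((3,3)))
        print(n,k,np.round(blank(s,m,.014 if n=="top" else .010),1))
plan(.4821,-.1503,.10,22.5)
E
```

```text
top red [ 482.  -150.1   21.8  128.5   66. ]
top pale [ 516.  -325.5    7.7  128.9   66.6]
scene red [ 485.5 -151.2   21.   137.5   71.1]
scene pale [ 520.2 -326.4    7.8  138.    65.8]
tcp [0.5247 0.1409 0.1009] yaw -175.2 F [ 0.7  0.  -1.4] clk 6.62 open 0.0852 -> shift [  6.66 -28.67   0.11] turn -17.7 q1 0.11 q6 0.03 dq1 -0.41
```

{"name": "servo_tool", "arguments": {"deltas": "1 -4 0 -4;2 -8 0 -8;3 -12 0 -12;4 -16 0 -16.6;5 -20 0 -16.6;6 -24 0 -16.6;6.6 -28 0 -16.6;6.6 -28.7 2 -16.6;6.6 -28.7 5 -16.6;6.6 -28.7 7 -16.6;6.6 -28.7 7 -16.6;6.6 -28.7 7 -16.6;6.6 -28.7 7 -16.6"}}

```text
clock: 7.7
tcp_pos: [0.4834, -0.1506, 0.0318]
tool_rot: [-0.582, 3.082, -0.004]
contact_force: [1.1, -0.3, 1.2]
opening: 0.0858
```

```bash
python3 - <<'E'
from h import *
plan(.482,-.1503,0,21.6)
E
```

```text
tcp [ 0.4834 -0.1506  0.0318] yaw -158.6 F [ 1.1 -0.3  1.2] clk 7.7 open 0.0858 -> shift [0.14 0.09 3.18] turn -0.2 q1 -0.47 q6 -0.84 dq1 0.17
```

{"name": "servo_tool", "arguments": {"deltas": "0.1 0.1 1 0;0.1 0.1 2 0;0.1 0.1 2.6 0;0.1 0.1 2.9 0;0.1 0.1 3 0;0.1 0.1 3 0"}}

```text
clock: 8.2
tcp_pos: [0.4824, -0.15, 0.0019]
tool_rot: [-0.582, 3.082, -0.004]
contact_force: [0.7, 0.1, 0.6]
opening: 0.0856
```

{"name": "servo_tool", "arguments": {"deltas": "0 0 0 0;0 0 0 0;0 0 0 0;0 0 0 0;0 0 0 0;0 0 0 0;0 0 0 0", "grip": -1, "squeeze": 25}}

```text
clock: 8.78
tcp_pos: [0.4827, -0.1501, 0.0025]
tool_rot: [-0.582, 3.081, -0.005]
contact_force: [-0.6, 1.0, 6.1]
opening: 0.0654
```

{"name": "servo_tool", "arguments": {"deltas": "0 0 -0.3 0;0 0 -0.8 0;0 0 -2 0;0 0 -4 0;0 0 -6 0;0 0 -8 0;0 0 -10 0;0 0 -10 0;0 0 -10 0"}}

```text
clock: 9.53
tcp_pos: [0.4825, -0.1502, 0.1035]
tool_rot: [-0.582, 3.079, -0.007]
contact_force: [-0.1, -0.2, -1.5]
opening: 0.065
```

```bash
python3 - <<'E'
from h import *
from station import snapshot
s=snapshot("top"); pickle.dump(s,open('s2.pkl','wb'))
hsv=cv2.cvtColor(s["image"],cv2.COLOR_BGR2HSV)
uv=proj(s,[.5247,.1406,.014])[0]; print(uv)
m=(hsv[...,2]<60).astype(np.uint8); roi=np.zeros_like(m); u,v=uv.astype(int); roi[v-26:v+27,u-22:u+23]=1
print(np.round(blank(s,cv2.morphologyEx(m*roi,cv2.MORPH_CLOSE,np.ones((5,5))),.014),1))
cv2.imwrite('pics/c2.png',cv2.resize(s["image"][130:250,150:310],None,fx=4,fy=4,interpolation=cv2.INTER_CUBIC))
plan(.5247,.1409,.09,4.82)
E
```

```text
[221.86918362 202.97670289]
[524.1 138.3   4.9 125.2  64.9]
tcp [ 0.482  -0.1499  0.1025] yaw -158.6 F [-0.4  0.1 -1.3] clk 9.58 open 0.0647 -> shift [-14.58  25.52   1.22] turn 16.6 q1 -0.47 q6 -0.84 dq1 0.73
```

{"name": "servo_tool", "arguments": {"deltas": "-1.7 3 0 3;-3.4 6 0 6;-5.5 9.6 0 9;-7.5 13 0 12;-9.5 16.6 0 15;-11.5 20 0 16.6;-13.3 23.3 0 16.6;-14.6 25.5 1 16.6;-14.6 25.5 3 16.6;-14.6 25.5 5 16.6;-14.6 25.5 6.5 16.6;-14.6 25.5 7 16.6;-14.6 25.5 7 16.6;-14.6 25.5 7 16.6;-14.6 25.5 7 16.6"}}

```text
clock: 10.83
tcp_pos: [0.5258, 0.1405, 0.0328]
tool_rot: [-0.131, 3.132, -0.003]
contact_force: [1.1, 0.8, -0.7]
opening: 0.0648
```

```bash
python3 - <<'E'
from h import *
plan(.5247,.1408,.0165,4.82)
E
```

```text
tcp [0.5258 0.1405 0.0328] yaw -175.2 F [ 1.1  0.8 -0.7] clk 10.83 open 0.0648 -> shift [0.12 0.04 1.63] turn -0.0 q1 0.11 q6 0.03 dq1 0.15
```

View pics/c2.png

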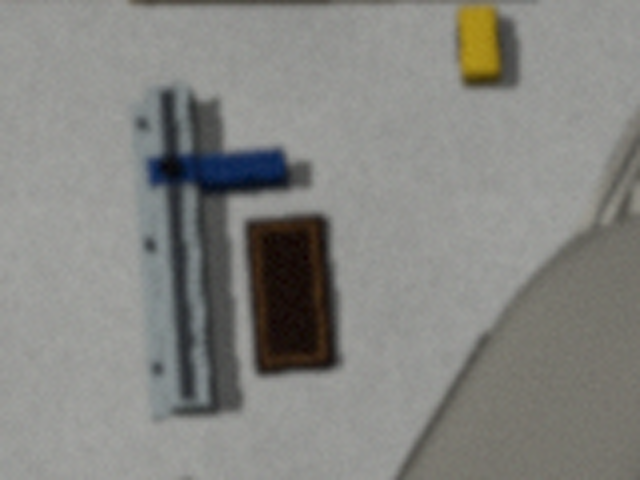

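The dark blank lies parallel to the fence, in front of the stop (crop centre (290,293)), as intended. Setting red on top.

{"name": "servo_tool", "arguments": {"deltas": "0.1 0 0.7 0;0.1 0 1.1 0;0.1 0 1.4 0;0.1 0 1.55 0;0.1 0 1.65 0;0.1 0 1.65 0"}}

```text
clock: 11.33
tcp_pos: [0.5248, 0.1403, 0.0166]
tool_rot: [-0.131, 3.132, -0.004]
contact_force: [-1.3, 0.3, 1.0]
opening: 0.0647
```

{"name": "servo_tool", "arguments": {"deltas": "0 0 0 0;0 0 0 0;0 0 0 0;0 0 -1 0;0 0 -4 0;0 0 -7 0;0 0 -9 0;0 0 -9 0;0 0 -9 0", "grip": 1}}

```text
clock: 12.08
tcp_pos: [0.5248, 0.1407, 0.1083]
tool_rot: [-0.131, 3.128, -0.003]
contact_force: [-0.1, 0.2, -0.7]
opening: 0.0852
```

```bash
python3 - <<'E'
from h import *
plan(.5165,-.3255,.10,7.7)
E
```

```text
tcp [0.5248 0.1407 0.1083] yaw -175.2 F [-0.1  0.2 -0.7] clk 12.08 open 0.0852 -> shift [  4.72 -46.38   0.9 ] turn -2.9 q1 0.11 q6 0.03 dq1 -0.67
```

{"name": "servo_tool", "arguments": {"deltas": "0.4 -4 0 -1;0.8 -8 0 -2.9;1.2 -12 0 -2.9;1.6 -16 0 -2.9;2 -20 0 -2.9;2.4 -24 0 -2.9;2.9 -28 0 -2.9;3.3 -32 0 -2.9;3.7 -36 0 -2.9;4.1 -40 0 -2.9;4.5 -44 0 -2.9;4.7 -46.4 2 -2.9;4.7 -46.4 5 -2.9;4.7 -46.4 7.5 -2.9;4.7 -46.4 7.5 -2.9;4.7 -46.4 7.5 -2.9;4.7 -46.4 7.5 -2.9"}}

```text
clock: 13.5
tcp_pos: [0.5178, -0.3257, 0.0349]
tool_rot: [-0.21, 3.124, -0.004]
contact_force: [0.4, -0.4, 0.2]
opening: 0.0854
```

```bash
python3 - <<'E'
from h import *
plan(.5165,-.3255,.002,7.7)
E
```

```text
tcp [ 0.5178 -0.3257  0.0349] yaw -172.3 F [ 0.4 -0.4  0.2] clk 13.5 open 0.0854 -> shift [0.16 0.05 3.29] turn 0.0 q1 -0.70 q6 -0.84 dq1 0.14
```

{"name": "servo_tool", "arguments": {"deltas": "0.1 0.1 1 0;0.1 0.1 2 0;0.1 0.1 2.7 0;0.1 0.1 3 0;0.1 0.1 3.2 0;0.1 0.1 3.2 0"}}

```text
clock: 14.0
tcp_pos: [0.5169, -0.3247, 0.0024]
tool_rot: [-0.211, 3.124, -0.003]
contact_force: [-0.7, -0.0, 0.8]
opening: 0.0856
```

{"name": "servo_tool", "arguments": {"deltas": "0 0 0 0;0 0 0 0;0 0 0 0;0 0 0 0;0 0 0 0;0 0 0 0;0 0 0 0", "grip": -1, "squeeze": 25}}

```text
clock: 14.58
tcp_pos: [0.5171, -0.3248, 0.0029]
tool_rot: [-0.211, 3.124, -0.004]
contact_force: [-1.5, 0.4, 4.4]
opening: 0.065
```

{"name": "servo_tool", "arguments": {"deltas": "0 0 -0.3 0;0 0 -0.8 0;0 0 -2 0;0 0 -4 0;0 0 -6 0;0 0 -8 0;0 0 -10 0;0 0 -10 0;0 0 -10 0"}}

```text
clock: 15.33
tcp_pos: [0.5164, -0.325, 0.1039]
tool_rot: [-0.211, 3.122, -0.007]
contact_force: [-0.6, -0.5, -1.5]
opening: 0.0651
```

```bash
python3 - <<'E'
from h import *
from station import snapshot
s=snapshot("top"); pickle.dump(s,open('s3.pkl','wb'))
hsv=cv2.cvtColor(s["image"],cv2.COLOR_BGR2HSV)
u,v=proj(s,[.5247,.1406,.028])[0].astype(int)
m=((hsv[...,1]>110)).astype(np.uint8); roi=np.zeros_like(m); roi[v-26:v+27,u-22:u+23]=1
print(np.round(blank(s,cv2.morphologyEx(m*roi,cv2.MORPH_CLOSE,np.ones((5,5))),.028),1))
cv2.imwrite('pics/c3.png',cv2.resize(s["image"][130:250,150:310],None,fx=4,fy=4,interpolation=cv2.INTER_CUBIC))
plan(.5247,.1407,.09,4.82)
E
```

```text
[523.2 138.7   4.7 128.5  63.8]
tcp [ 0.5159 -0.3246  0.1028] yaw -172.3 F [-0.4 -0.4 -2. ] clk 15.38 open 0.0648 -> shift [-7.1  46.    1.19] turn 2.9 q1 -0.70 q6 -0.84 dq1 0.96
```

View pics/c3.png

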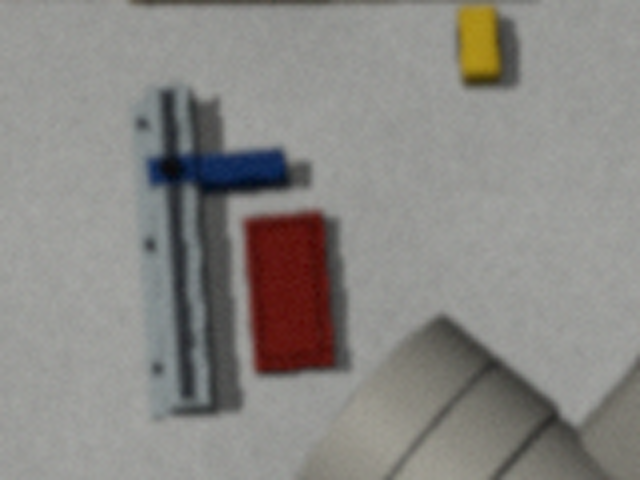

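Red sits squarely on dark (crop centre (290,292)), with none of the dark showing. Bringing pale.

{"name": "servo_tool", "arguments": {"deltas": "-0.5 3 0 1;-1 6 0 2;-1.5 10 0 2.9;-2.1 14 0 2.9;-2.8 18 0 2.9;-3.4 22 0 2.9;-4 26 0 2.9;-4.6 30 0 2.9;-5.2 34 0 2.9;-5.8 38 0 2.9;-6.5 42 0 2.9;-7 45 1 2.9;-7.1 46 3 2.9;-7.1 46 5 2.9;-7.1 46 5.5 2.9;-7.1 46 5.5 2.9;-7.1 46 5.5 2.9;-7.1 46 5.5 2.9"}}

```text
clock: 16.88
tcp_pos: [0.5257, 0.1401, 0.0476]
tool_rot: [-0.13, 3.127, -0.004]
contact_force: [0.8, 0.1, -0.1]
opening: 0.0649
```

```bash
python3 - <<'E'
from h import *
plan(.5247,.1407,.0307,4.82)
E
```

```text
tcp [0.5257 0.1401 0.0476] yaw -175.2 F [ 0.8  0.1 -0.1] clk 16.88 open 0.0649 -> shift [0.11 0.07 1.69] turn -0.1 q1 0.11 q6 0.02 dq1 0.15
```

{"name": "servo_tool", "arguments": {"deltas": "0.1 0.1 0.7 0;0.1 0.1 1.1 0;0.1 0.1 1.4 0;0.1 0.1 1.6 0;0.1 0.1 1.7 0;0.1 0.1 1.7 0"}}

```text
clock: 17.38
tcp_pos: [0.5246, 0.1408, 0.0309]
tool_rot: [-0.13, 3.127, -0.004]
contact_force: [-1.5, -0.6, 3.6]
opening: 0.0651
```

{"name": "servo_tool", "arguments": {"deltas": "0 0 0 0;0 0 0 0;0 0 0 0;0 0 -1 0;0 0 -4 0;0 0 -7 0;0 0 -9 0;0 0 -9 0", "grip": 1}}

```text
clock: 18.05
tcp_pos: [0.5257, 0.1413, 0.1259]
tool_rot: [-0.129, 3.12, -0.004]
contact_force: [0.9, -0.3, 0.4]
opening: 0.0856
```

```bash
python3 - <<'E'
from h import *
n=np.array([-.0840,.9965]); c=np.array([.5247,.1407])
p=c-n*.070
print(p); plan(*p,.12,94.82)
E
```

```text
[0.53058  0.070945]
tcp [0.5257 0.1413 0.1259] yaw -175.2 F [ 0.9 -0.3  0.4] clk 18.05 open 0.0856 -> shift [ 0.1  -7.05  0.61] turn 89.9 q1 0.11 q6 0.03 dq1 0.02
```

{"name": "servo_tool", "arguments": {"deltas": "0 -3.5 0 7;0 -7 0 14;0 -7 0 21;0 -7 0 28;0 -7 0 35;0 -7 0 42;0 -7 0 49;0 -7 0 56;0 -7 0 63;0 -7 0 70;0 -7 0 77;0 -7 0 84;0 -7 0 90;0 -7 2 90;0 -7 5 90;0 -7 8 90;0 -7 10.5 90;0 -7 11.8 90", "grip": -1, "squeeze": 40}}

```text
clock: 19.55
tcp_pos: [0.5322, 0.0714, 0.0055]
tool_rot: [2.119, 2.303, 0.015]
contact_force: [-0.5, 0.1, 0.4]
opening: 0.0005
```

```bash
python3 - <<'E'
from h import *
n=np.array([-.0840,.9965]); c=np.array([.5247,.1407])
plan(*(c-n*.044),.006,94.82)
from station import snapshot
d={k:snapshot(k) for k in("top","scene")}; pickle.dump(d,open('s4.pkl','wb'))
a=d["scene"]["image"][130:270,280:460]; b=d["top"]["image"][140:250,160:300]
b=cv2.resize(b,(int(140*140/110),140))
cv2.imwrite('pics/c4.png',cv2.resize(np.hstack([a,b]),None,fx=2.2,fy=2.2,interpolation=cv2.INTER_CUBIC))
E
```

```text
tcp [0.5322 0.0714 0.0055] yaw 94.8 F [-0.5  0.1  0.4] clk 19.55 open 0.0005 -> shift [ 2.56 -0.16 -0.06] turn -0.1 q1 -0.02 q6 1.47 dq1 0.20
```

View pics/c4.png

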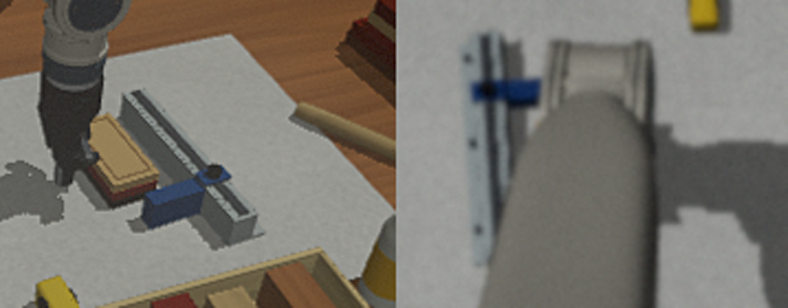

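The pile stands square-looking by the fence (left half, (125,160)), with the closed fingers beside it. Pushing it towards the fence.

{"name": "servo_tool", "arguments": {"deltas": "0.8 -0.2 0 0;1.6 -0.2 0 0;2.2 -0.2 0 0;2.5 -0.2 0 0;2.8 -0.2 0 0;3.1 -0.2 0 0;3.4 -0.2 0 0;3.7 -0.2 0 0;4 -0.2 0 0;4.3 -0.2 0 0;4.6 -0.2 0 0;4.9 -0.2 0 0;5.2 -0.2 0 0;5.3 -0.2 0 0"}}

```text
clock: 20.82
tcp_pos: [0.5256, 0.1245, 0.0059]
tool_rot: [2.119, 2.303, 0.014]
contact_force: [0.5, -3.3, 2.6]
opening: -0.0002
```

{"name": "servo_tool", "arguments": {"deltas": "0.1 0 0 0;0.2 0 0 0;0.3 0 0 0;0.3 0 0 0"}}

```text
clock: 21.15
tcp_pos: [0.5253, 0.1277, 0.0058]
tool_rot: [2.12, 2.304, 0.014]
contact_force: [1.1, -2.1, 0.2]
opening: 0.0002
```

{"name": "servo_tool", "arguments": {"deltas": "0.1 0 0 0;0.15 0 0 0;0.2 0 0 0;0.2 0 0 0"}}

```text
clock: 21.48
tcp_pos: [0.5251, 0.1298, 0.0058]
tool_rot: [2.119, 2.304, 0.014]
contact_force: [0.9, -2.4, 2.1]
opening: -0.0001
```

{"name": "servo_tool", "arguments": {"deltas": "0.1 0 0 0;0.15 0 0 0;0.2 0 0 0;0.2 0 0 0"}}

```text
clock: 21.82
tcp_pos: [0.525, 0.1311, 0.0058]
tool_rot: [2.119, 2.303, 0.012]
contact_force: [0.5, -7.7, 3.3]
opening: -0.0003
```

{"name": "servo_tool", "arguments": {"deltas": "0.1 0 0 0;0.12 0 0 0;0.12 0 0 0"}}

```text
clock: 22.07
tcp_pos: [0.525, 0.1311, 0.0058]
tool_rot: [2.119, 2.3, 0.009]
contact_force: [0.2, -10.7, 2.8]
opening: 0.0005
```

{"name": "servo_tool", "arguments": {"deltas": "-1 0 0 0;-3 0 0 0;-3 -3 0 -7;-3 -6 0 -14;-3 -9.6 0 -21;-2 -9.6 0 -28;0 -9.6 0 -35;1 -9.6 0 -42;2 -9.6 0 -49;3 -9.6 0 -56;4 -9.6 0 -63;4.3 -9.6 0 -70;4.3 -9.6 0 -77;4.3 -9.6 0 -84;4.3 -9.6 0 -90;4.3 -9.6 0 -90;4.3 -9.6 0 -90"}}

```text
clock: 23.48
tcp_pos: [0.4257, 0.1661, 0.0041]
tool_rot: [-0.123, 3.126, -0.008]
contact_force: [-0.1, 0.2, -0.6]
opening: -0.0002
```

```bash
python3 - <<'E'
from h import *
from station import snapshot
d={k:snapshot(k) for k in("top","scene")}; pickle.dump(d,open('s5.pkl','wb'))
plan(.5219-.0907,.1736-.0076,.006,4.82)
a=d["scene"]["image"][140:260,290:440]; b=d["top"]["image"][140:260,150:300]
cv2.imwrite('pics/c5.png',cv2.resize(np.hstack([a,b]),None,fx=2.6,fy=2.6,interpolation=cv2.INTER_CUBIC))
E
```

```text
tcp [0.4258 0.1661 0.0042] yaw -175.5 F [-0.2 -0.6  0.1] clk 23.58 open -0.0 -> shift [-0.55 -0.05 -0.17] turn -0.3 q1 0.19 q6 0.11 dq1 0.17
```

View pics/c5.png

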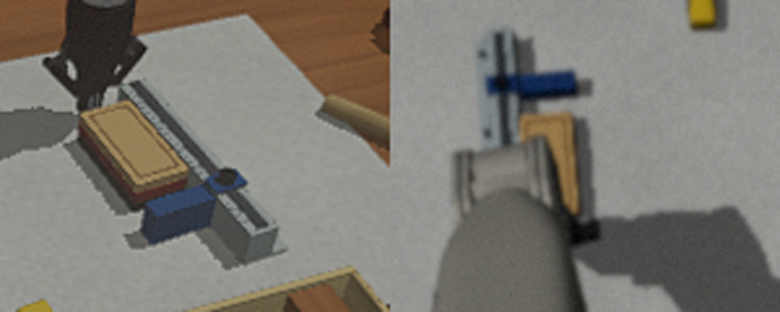

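The pile lies against the fence (left half, (130,150)), roughly 25–30 mm short of the stop, with the fingers behind its end. Pushing towards the stop.

{"name": "servo_tool", "arguments": {"deltas": "-0.6 0 0 -0.3;-1.2 0 0 -0.3;-1.6 0 0 -0.3;-1.9 0 0 -0.3;-2.2 0 0 -0.3;-2.5 0 0 -0.3;-2.8 0 0 -0.3;-3.1 0 0 -0.3;-3.4 0 0 -0.3;-3.7 0 0 -0.3;-4 0 0 -0.3;-4.1 0 0 -0.3;-4.1 0 0 -0.3"}}

```text
clock: 24.67
tcp_pos: [0.4671, 0.1693, 0.0048]
tool_rot: [-0.131, 3.124, -0.008]
contact_force: [1.5, -0.3, 0.3]
opening: 0.0001
```

```bash
python3 - <<'E'
from h import *
from station import snapshot
s=snapshot("top"); hsv=cv2.cvtColor(s["image"],cv2.COLOR_BGR2HSV)
s2=snapshot("scene"); pickle.dump((s,s2),open('s6.pkl','wb'))
P=cloud(s); 
m=cv2.inRange(hsv,(8,60,90),(30,255,255)); roi=np.zeros_like(m); roi[160:230,195:240]=1; m=m*roi
c=max(cv2.findContours(m,0,cv2.CHAIN_APPROX_NONE)[0],key=cv2.contourArea)[:,0]
print("pale top contour x max at z=.042:",ray(s,c,.042)[:,0].max(), ray(s,c,.042)[:,1].min(), ray(s,c,.042)[:,1].max())
plan(.47,.17,.006,4.82)
E
```

```text
pale top contour x max at z=.042: 0.6096553984319432 0.1402942145410262 0.17719321225092305
tcp [0.4669 0.1693 0.0048] yaw -175.2 F [ 0.2  0.4 -0. ] clk 24.77 open 0.0002 -> shift [-0.32  0.04 -0.11] turn -0.0 q1 0.18 q6 0.10 dq1 0.16
```

{"name": "servo_tool", "arguments": {"deltas": "-0.1 0 0 0;-0.2 0 0 0;-0.3 0 0 0;-0.3 0 0 0"}}

```text
clock: 25.1
tcp_pos: [0.4698, 0.1695, 0.0049]
tool_rot: [-0.131, 3.125, -0.008]
contact_force: [-2.0, 0.1, 0.2]
opening: -0.0002
```

{"name": "servo_tool", "arguments": {"deltas": "-0.1 0 0 0;-0.2 0 0 0;-0.2 0 0 0"}}

```text
clock: 25.35
tcp_pos: [0.4721, 0.1697, 0.0049]
tool_rot: [-0.131, 3.124, -0.008]
contact_force: [-1.8, -0.2, -0.9]
opening: -0.0001
```

{"name": "servo_tool", "arguments": {"deltas": "-0.1 0 0 0;-0.2 0 0 0;-0.2 0 0 0"}}

```text
clock: 25.6
tcp_pos: [0.4734, 0.1698, 0.0048]
tool_rot: [-0.131, 3.126, -0.008]
contact_force: [-5.5, -0.4, 3.1]
opening: -0.0
```

{"name": "servo_tool", "arguments": {"deltas": "-0.1 0 0 0;-0.2 0 0 0;-0.2 0 0 0"}}

```text
clock: 25.85
tcp_pos: [0.4734, 0.1698, 0.0046]
tool_rot: [-0.132, 3.13, -0.009]
contact_force: [-9.2, -1.1, 7.8]
opening: 0.0002
```

Firm stop: 9 N with no further motion. I'll re-press against the fence, then against the stop once more, to make sure both are snug together.

{"name": "servo_tool", "arguments": {"deltas": "0.5 0 0 0;1.5 0 0 0;1.5 -3 0 0;1.5 -7 0 7;0 -7.5 0 14;-3 -7.5 0 21;-6 -7.5 0 28;-7.6 -7.5 0 35;-7.6 -7.5 0 42;-7.6 -7.5 0 49;-7.6 -7.5 0 56;-7.6 -7.5 0 63;-7.6 -7.5 0 70;-7.6 -7.5 0 77;-7.6 -7.5 0 84;-7.6 -6 0 90;-7.6 -5.5 0 90;-7.6 -5.2 0 90;-7.6 -5.2 0 90"}}

```text
clock: 27.43
tcp_pos: [0.5533, 0.1249, 0.0057]
tool_rot: [2.113, 2.31, 0.004]
contact_force: [0.4, -0.4, 0.4]
opening: -0.0
```

```bash
python3 - <<'E'
from h import *
from station import snapshot
d={k:snapshot(k) for k in("top","scene")}; pickle.dump(d,open('s7.pkl','wb'))
# TCP for fence contact earlier: (.525,.1311); line along fence direction
u=np.array([.9965,.0840]); p=np.array([.525,.1311])+u*.022
plan(*p,.006,94.82)
a=d["scene"]["image"][140:250,310:420]; b=d["top"]["image"][150:240,170:260]
cv2.imwrite('pics/c7.png',np.hstack([cv2.resize(a,(395,395),interpolation=cv2.INTER_CUBIC),cv2.resize(b,(395,395),interpolation=cv2.INTER_CUBIC)]))
E
```

```text
tcp [0.5535 0.1243 0.0056] yaw 95.0 F [-0.3  0.  -0.5] clk 27.53 open -0.0004 -> shift [ 0.91 -0.58 -0.05] turn 0.2 q1 0.08 q6 1.56 dq1 0.16
```

View pics/c7.png

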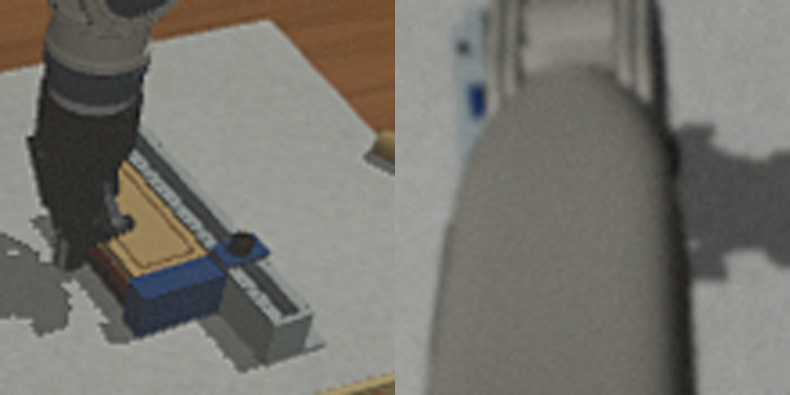

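The pile sits against fence and stop (left half, corner at (215,265)). Pressing against the fence again.

{"name": "servo_tool", "arguments": {"deltas": "0.3 0 0 0.2;0.5 0 0 0.2;0.65 0 0 0.2;0.75 0 0 0.2;0.85 0 0 0.2;0.85 0 0 0.2"}}

```text
clock: 28.03
tcp_pos: [0.5527, 0.1329, 0.0055]
tool_rot: [2.119, 2.304, 0.004]
contact_force: [-0.7, -0.5, -0.5]
opening: -0.0001
```

{"name": "servo_tool", "arguments": {"deltas": "0.1 0 0 0;0.1 0 0 0;0.1 0 0 0"}}

```text
clock: 28.28
tcp_pos: [0.5527, 0.1333, 0.0056]
tool_rot: [2.119, 2.303, 0.003]
contact_force: [-0.3, -4.7, 0.5]
opening: 0.0003
```

{"name": "servo_tool", "arguments": {"deltas": "0.1 0 0 0;0.12 0 0 0;0.12 0 0 0"}}

```text
clock: 28.53
tcp_pos: [0.5527, 0.1333, 0.0056]
tool_rot: [2.119, 2.301, -0.0]
contact_force: [0.3, -8.8, 0.8]
opening: 0.0
```

{"name": "servo_tool", "arguments": {"deltas": "-1 0 0 0;-3 0 0 0;-3 -3 0 -7;-3 -6 0 -14;-3 -9.4 0 -21;-2 -9.4 0 -28;0 -9.4 0 -35;1 -9.4 0 -42;2 -9.4 0 -49;3 -9.4 0 -56;4 -9.4 0 -63;4.3 -9.4 0 -70;4.3 -9.4 0 -77;4.3 -9.4 0 -84;4.3 -9.4 0 -90;4.3 -9.4 0 -90;4.3 -9.4 0 -90"}}

```text
clock: 29.95
tcp_pos: [0.4556, 0.1683, 0.0044]
tool_rot: [-0.123, 3.13, -0.014]
contact_force: [0.2, -0.6, 0.5]
opening: 0.0004
```

```bash
python3 - <<'E'
from h import *
plan(.4734,.1698,.006,4.82)
E
```

```text
tcp [0.4556 0.1683 0.0044] yaw -175.5 F [ 0.2 -0.6  0.5] clk 29.95 open 0.0004 -> shift [-1.79  0.01 -0.15] turn -0.3 q1 0.19 q6 0.11 dq1 0.16
```

{"name": "servo_tool", "arguments": {"deltas": "-0.6 0 0 -0.3;-1.1 0 0 -0.3;-1.4 0 0 -0.3;-1.6 0 0 -0.3;-1.75 0 0 -0.3;-1.75 0 0 -0.3"}}

```text
clock: 30.45
tcp_pos: [0.4731, 0.1696, 0.0044]
tool_rot: [-0.131, 3.13, -0.014]
contact_force: [0.0, -0.3, -1.5]
opening: -0.0003
```

{"name": "servo_tool", "arguments": {"deltas": "-0.1 0 0 0;-0.15 0 0 0;-0.15 0 0 0;-0.15 0 0 0"}}

```text
clock: 30.78
tcp_pos: [0.4734, 0.1697, 0.0042]
tool_rot: [-0.131, 3.132, -0.014]
contact_force: [-5.2, -0.7, 3.6]
opening: 0.0003
```

{"name": "servo_tool", "arguments": {"deltas": "-0.1 0 0 0;-0.1 0 0 0;-0.1 0 0 0"}}

```text
clock: 31.03
tcp_pos: [0.4734, 0.1697, 0.0041]
tool_rot: [-0.131, 3.134, -0.015]
contact_force: [-5.6, 0.5, 4.1]
opening: -0.0002
```

Same contact point as before (x 0.4734). Retreating for a clear final look.

{"name": "servo_tool", "arguments": {"deltas": "1 0 0 0;2.5 0 0 0;3 0 -3 0;3 0 -7 0;3 -4 -11 0;3 -8 -15 0;3 -12 -15 0;3 -16 -15 0;3 -20 -15 0;3 -24 -15 0;3 -28 -15 0;3 -32 -15 0;3 -36 -15 0;3 -36 -15 0;3 -36 -15 0"}}

```text
clock: 32.28
tcp_pos: [0.4727, -0.1932, 0.157]
tool_rot: [-0.125, 3.134, -0.016]
contact_force: [-0.0, 0.4, -0.3]
opening: -0.0002
```

```bash
python3 - <<'E'
from h import *
from station import snapshot
d={k:snapshot(k) for k in("top","scene")}; pickle.dump(d,open('s8.pkl','wb')); s=d["top"]
hsv=cv2.cvtColor(s["image"],cv2.COLOR_BGR2HSV)
m=cv2.inRange(hsv,(8,60,70),(30,255,255)); roi=np.zeros_like(m); roi[150:240,190:240]=1
r=blank(s,cv2.morphologyEx(m*roi,cv2.MORPH_CLOSE,np.ones((5,5))),.042); print(np.round(r,1))
a=d["scene"]["image"][160:260,320:420]; b=d["top"]["image"][145:235,165:255]
cv2.imwrite('pics/c8.png',np.hstack([cv2.resize(a,(395,395),interpolation=cv2.INTER_CUBIC),cv2.resize(b,(395,395),interpolation=cv2.INTER_CUBIC)]))
cv2.imwrite('pics/top8.png',s["image"])
# bystanders: difference start vs now in the top view
d0=pickle.load(open('s0.pkl','rb'))["top"]["image"]
for n,(u,v) in dict(cup=(443,220),tape=(269,141),sand=(367,152),mallet=(115,180)).items():
    print(n,np.abs(d0[v-15:v+16,u-15:u+16].astype(int)-s["image"][v-15:v+16,u-15:u+16]).mean().round(1))
E
```

```text
[548.  175.9   4.7 131.6  69. ]
cup 2.6
tape 2.5
sand 4.5
mallet 2.5
```

View pics/c8.png

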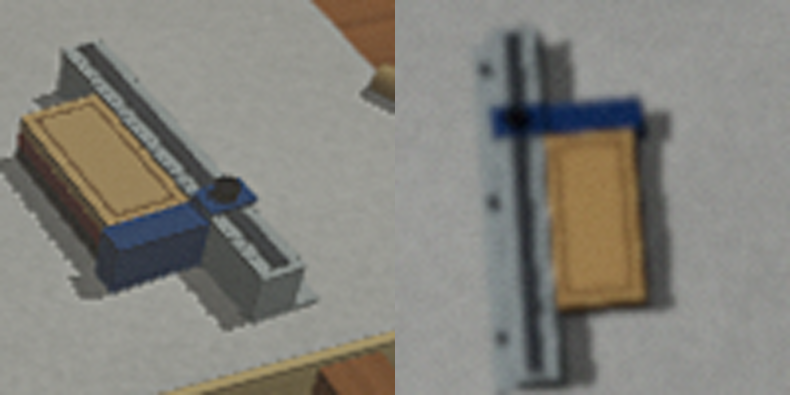

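The picture shows the pile flush against fence (550,215 in the crop) and stop (590,125), with no dark or red edge showing from above. Handing in.

```bash
python3 -c "
from station import job; print(job.finish_job())"
```

```text
the job is handed in; nothing more can be done
None
```

The three blanks are stacked in the jig, dark at the bottom, red in the middle and pale on top. I pushed the pile against the fence and then along it to the stop, did both pushes a second time, and handed the job in at about 32 s. The hand-in gives no verdict.

- **Fence:** the first push met the fence firmly. The second met it within about 0.2 mm of that place, so the slide to the stop had not pulled the pile off the fence. The highest force I read was about 11 N.
- **Stop:** both pushes halted at the same point (tool x 0.4734 m), at about 9 N and then about 6 N.
- **Last picture:** the pale blank is centred at about (548, 176) mm and turned 4.7°, against a fence angle of 4.8°. From above it covers the lower two, with no edges showing.
- **Bystanders:** the cup, tape, sanding block and mallet look unmoved between the first and last pictures. I did not check the chisel this way; I never moved the gripper to it, but pale was picked up near its tip.
- **Small disagreement:** the camera put the pile 2 mm off the arm's own position in y just after placing, about the size of the calibration error. The tool had also drifted to a slight tilt, up to about 0.02 rad, which could leave the blanks up to about 0.8 mm out of line along the fence.

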